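Tip a standing firebrick over and close the hearth vent with it

TASK

On the casting hearth, push the standing sand-coloured firebrick over so that it falls flat on its broad face towards the dark vent. Then push it along the slab until it sits square and snug against the fixed red-brown brick and covers the whole vent. Only push it: do not lift or carry it, leave the two dishes and the mould block where they stand, and finish clear of everything.

Things in the scene. Friction and masses are not known exactly. Their poses are not given: they have to be found in the camera images.
- hearth: fixed dark concrete slab 20 mm thick, 370 (x) by 540 mm (y), spanning x -190..180, y -270..270 mm; origin at table level, slab top 20 mm above it. Its +x points horizontally from the standing brick over the vent to the fixed brick. Place and yaw vary
- vent (a point): centre of the dark rectangular vent sunk in the slab, level with the slab top, at hearth x=52.5, y=0 mm. The vent measures 75 mm (hearth x) by 150 mm (hearth y): x 15..90, y -75..75 mm. The brick covers it when snug with its centre within about 37 mm of hearth y=0
- fence_face (a point): foot of the vent-side face of the fixed red-brown brick, at mid-length, level with the slab top (hearth x=100, y=0 mm). That brick is fixed on the slab: 64 mm (x) by 230 mm (y), 57 mm high. The loose brick, lying snug against it, has its centre at hearth x=43 mm
- brick: loose sand-coloured firebrick, 64 x 230 x 114 mm along its x, y, z, 0.6-0.9 kg; origin at its centre. Starts standing on a long narrow side on the slab, 114 mm tall, its x (level) within 0.1 rad of hearth +x. Pushed near the top along +x it rocks on its lower leading edge and falls past about 0.5 rad; then its x points down, it is 64 mm tall, 114 mm along hearth x
- brick_foot (a point): middle of the standing brick's lower leading edge (brick x=32, z=-57 mm), the edge it tips over; it starts about 150 to 200 mm short of the fixed brick, so the fallen brick leaves a gap of about 30 to 85 mm to close
- dish_a: loose rust-brown shallow round steel dish, 84 mm across, 22 mm high, origin at the centre of its underside, standing on the slab beside the work; not to be disturbed
- dish_b: a second such dish, same size and origin, also on the slab; not to be disturbed
- mould: loose grey-green casting mould block, 60 x 60 x 55 mm with a black round pouring mark on top, origin at the centre of its underside, on the slab near the end of the fixed brick or beside the work; not to be disturbed
There are look-alikes about, which are no part of the job. Leave any green, orange or turquoise look-alike of the brick alone.

How it is judged:
On the way, in this order (a step that is already met when the one before it is completed fails the run):
1. the brick has been tipped over towards the vent and lies flat on the slab (angle between brick's own x axis and vertical above 3.06159 rad), for 0.2 s.
2. the brick has been pushed square against the fixed brick, over the vent (angle between brick's own x axis and vertical above 3.06159 rad and x of brick in the frame of hearth between 0.036 and 0.049 m and y of brick in the frame of hearth between -0.037 and 0.037 m and angle between the y axis of brick and the y axis of hearth, either way round below 0.07 rad), for 0.2 s.
At the end, for the whole second after the job is handed in: brick at rest, flat on the slab within 0.08 rad, tipped the way of the vent, within 7 mm of the fixed brick and parallel to it within 0.07 rad, its middle within 37 mm of the vent's along the fixed brick; dishes and mould block upright within 15 mm of their start (all of step 2 and linear speed of brick below 0.01 m/s and height (world z) of brick below 0.058 m and distance of each of dish_a, dish_b, mould from where it was at the start of the episode below 0.015 m and angle between each of dish_a, dish_b, mould's own z axis and vertical below 0.1 rad); the robot touches nothing.
It fails at once if the brick is lifted clear of the slab (its centre more than 80 mm above the slab top; tipping alone brings it to 66 mm) (height (world z) of brick above 0.1 m).
It fails at once if a dish or the mould block is moved more than 15 mm, or tipped (distance of any of dish_a, dish_b, mould from where it was at the start of the episode above 0.015 m or angle between any of dish_a, dish_b, mould's own z axis and vertical above 0.3 rad).
It also fails if it takes over 48 s, if anything falls off the work surface, if the arm or the gripper's body presses on something with over 40 N, if the wrist force passes 120 N, or if a joint passes its speed limit or range.

ROBOT

A 6-joint arm with a two-finger parallel gripper is mounted at the origin on the work surface. World frame = base frame: x ahead of the robot, y to its left, z up, the work surface at z = 0. Lengths are in m, angles in rad, forces in N, time in s.
With the tool pointing down it reaches from about 0.275 to 0.75 m from the base axis. Payload 10.2 kg.
Tool frame: the origin (TCP) lies midway between the tips of the shut fingers; the grasp point (between the pads) lies 19 mm behind it; z points along the fingers, y is the line along which they close (so a half turn about z gives the same grasp; the last joint's range is limited). The gripper opens to 85 mm and grips with 20 to 120 N. Pads are 22 mm wide; open, the fingers measure 114 mm over their backs; the gripper's body (76 mm by 85 mm) begins 54 mm behind the grasp point. The pads swing forward as they close: fully open they stand 13 mm farther back than shut.
Start: joints at [0.907, 0.313, 1.498, -0, 1.331, -0.223], TCP at [0.224, 0.475, 0.204] pointing down, gripper open.
Joint ranges: [-2.94, 2.94], [-0.97, 2.17], [0.19, 2.56], [-1.23, 4.37], [0.02, 3.11], [-2.88, 2.88]. Speed limits (rad/s): [2.39, 2.39, 3.01, 3.14, 3.14, 3.14].

INTERFACE

Orientations are given as a unit quaternion [w, x, y, z].
In Python, from plant import arm gives the robot as it stands. The module is installed in compiled form; this text tells all that it offers.
- The arm moves only by the shell command python3 -m pendant 'ROWS' [OPENING]. ROWS is JSON, a list of rows, each a list of 6 numbers: the shift along the tool's x, y, z in units of 40 mm (1.0 is 40 mm), then the turn, a rotation vector about the tool's x, y, z in units of 8 degrees (1.0 is 8 degrees). In form: [[x, y, z, ax, ay, az], ...]. A call has 1 to 8 rows; each row is the pose to reach, as a shift and turn from the pose commanded when the call began, along the tool's axes at that moment; what a row does not reach only later rows make up. A row lasts 1/10 s, in which the tool goes at most 50 mm and 8.59 degrees, less where a joint would pass 70% of its speed; a pose out of reach is approached as far as the arm can. A call with a gripper value outside its range is refused whole. OPENING is the finger opening in mm, from 0 to 85.4, set as the call begins (- or left out, the last holds). The fingers move at their own pace and stop on an object; the grip force is fixed at half the most. Time passes only in rows, so rows that repeat a pose let the fingers close. It gives the time, the measured TCP pose, the force, the opening and the grip force at its end, in the units of the state.
- arm.get_obs(): the state, without advancing time (a new reading comes with each control period).
- arm.camera(name): name is "scene" or "top"; returns the picture (420x560x3 uint8, red, green, blue); there is no depth.
- arm.camera_info(name): a dict with "camera_matrix" (3x3 intrinsics, pixels), "distortion" ([k1, k2, p1, p2, k3] as OpenCV has them; the pictures are not rectified), "camera_from_world" (4x4, takes a point from world to camera coordinates). Camera axes: x right, y down, z forward; pixel columns grow to the right and rows downward; lengths in m; the calibration is good to about 2 mm. A picture is of the moment at which its call begins. camera_info takes no time and is no camera call.
- arm.hand_in(): hands the job in; it is judged then, once.
The state is a dict: "time": time; "q": joint angles; "qvel": joint speeds; "tau": joint torques, N m; "eef_pos": TCP position; "tcp_rot": TCP orientation; "ft_force": force on the tool from outside, world axes, zero at the start; "ft_torque": the same for the moment, N m; "grip_width": opening from 0.0 (shut) to 1.0 (fully open); "gripper_force": force on a finger pad.
Only numpy, scipy, OpenCV 4.12 (cv2) and the standard library are available. Lean on these libraries where they do the work, as an engineer would, in place of code of your own. Each camera call takes 0.05 s, during which the arm holds its last target. There are 200 camera calls.

## Working session

There is one attempt and no reset: what is moved stays moved. The work goes in short steps, Python scripts to look and compute and a shell command to move; the robot and the scene stay as the last step left them, time stands still between calls to the robot, and variables do not carry over. Pictures are saved under pics/ and viewed, at most 10 in all, crops included, and the job is handed in when it is done.

```bash
mkdir -p pics; python3 - <<'E'
from plant import arm
import cv2
for n in("top","scene"):
    cv2.imwrite(f"pics/{n}0.png",arm.camera(n)[:,:,::-1]); i=arm.camera_info(n); print(n,i)
o=arm.get_obs();print(o['time'],o['eef_pos'],o['tcp_rot'])
E
```

```text
top {'camera_matrix': array([[526.92079008,   0.        , 285.01517432],
       [  0.        , 526.92079008, 214.2411411 ],
       [  0.        ,   0.        ,   1.        ]]), 'distortion': array([-0.15958692,  0.        ,  0.        ,  0.        ,  0.        ]), 'camera_from_world': array([[ 0.02561752, -0.99955123, -0.01552698,  0.08886229],
       [-0.98175673, -0.02222807, -0.18883759,  0.51762046],
       [ 0.18840771,  0.02008127, -0.98188557,  1.45728229],
       [ 0.        ,  0.        ,  0.        ,  1.        ]])}
scene {'camera_matrix': array([[389.60672724,   0.        , 283.11778058],
       [  0.        , 389.60672724, 205.56615247],
       [  0.        ,   0.        ,   1.        ]]), 'distortion': array([-0.01380568,  0.        ,  0.        ,  0.        ,  0.        ]), 'camera_from_world': array([[ 0.30952821,  0.95087494, -0.00539813, -0.2462574 ],
       [ 0.80511677, -0.2650932 , -0.53057759, -0.3497684 ],
       [-0.50594394,  0.15988261, -0.84761918,  1.55913259],
       [ 0.        ,  0.        ,  0.        ,  1.        ]])}
0.1 [0.22384312 0.47461518 0.20330935] [-2.39447125e-04  2.18609267e-01  9.75812315e-01 -5.06062710e-04]
```

View pics/top0.png

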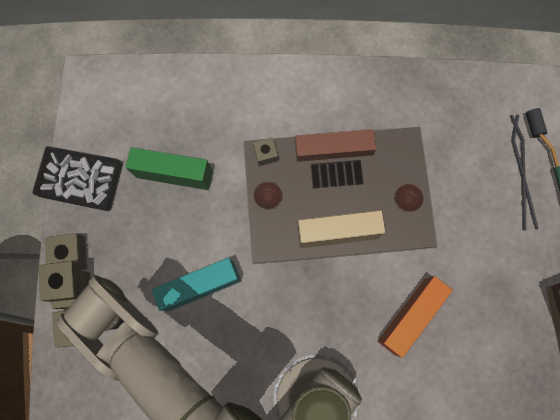

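View pics/scene0.png

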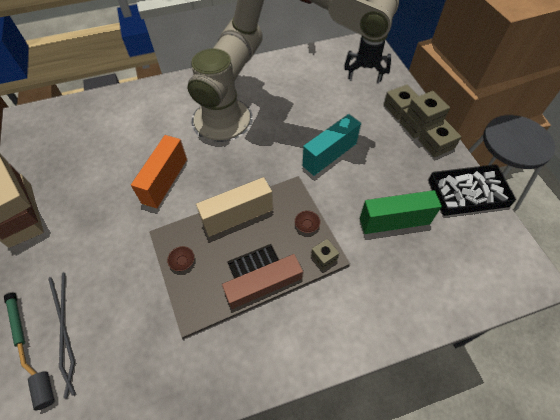

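Top view: hearth corners are about (245,140), (420,127), (436,248), (253,262). The brick is at (298..385, 211..243), the vent at about (337,174), the dishes at (267,195) and (409,197), and the mould at (265,150). Scene view confirms the layout, and hearth +x points away from the robot.

```bash
cat > h.py <<'E'
import numpy as np,cv2
from plant import arm
def cast(n,px,z):
    i=arm.camera_info(n);T=i["camera_from_world"];R,t=T[:3,:3],T[:3,3]
    u=cv2.undistortPoints(np.float64(px).reshape(-1,1,2),i["camera_matrix"],i["distortion"]).reshape(-1,2)
    d=np.c_[u,np.ones(len(u))]@R; c=-R.T@t
    return (c+d*((z-c[2])/d[:,2])[:,None])
def proj(n,P):
    i=arm.camera_info(n);T=i["camera_from_world"]
    return cv2.projectPoints(np.float64(P).reshape(-1,3),cv2.Rodrigues(T[:3,:3])[0],T[:3,3],i["camera_matrix"],i["distortion"])[0].reshape(-1,2)
def quad(m):
    c=max(cv2.findContours(m,cv2.RETR_EXTERNAL,cv2.CHAIN_APPROX_NONE)[0],key=cv2.contourArea)
    h=cv2.convexHull(c)
    for e in np.arange(1,15,.5):
        a=cv2.approxPolyDP(h,e,True)
        if len(a)<=4: return a.reshape(-1,2),c
def sand(im):
    hsv=cv2.cvtColor(im,cv2.COLOR_RGB2HSV)
    m=cv2.inRange(hsv,(14,45,130),(32,255,255)); m[:,:]*=1
    return cv2.morphologyEx(m,cv2.MORPH_OPEN,np.ones((3,3))),hsv
E
python3 - <<'E'
from h import *
im=cv2.imread('pics/top0.png')[:,:,::-1].copy()
print('cam',[-arm.camera_info(n)["camera_from_world"][:3,:3].T@arm.camera_info(n)["camera_from_world"][:3,3] for n in("top","scene")])
m,hsv=sand(im); m[:, :250]=0;m[:,450:]=0
q,c=quad(m);print('brick quad',q.tolist(),cv2.contourArea(c)); print(cast("top",q,.134).round(4).tolist())
for p in[(340,205),(340,215),(340,220),(340,228),(340,234),(340,238),(340,242),(340,246)]:print(p,im[p[1],p[0]],end=' ')
for p in[(260,230),(350,255),(300,190),(240,200),(440,200)]:print(p,im[p[1],p[0]],hsv[p[1],p[0]])
b=im[:,:].copy();cv2.imwrite('pics/crop0.png',cv2.resize(b[110:280,230:450],None,fx=3.5,fy=3.5,interpolation=cv2.INTER_CUBIC)[:,:,::-1])
E
```

```text
cam [array([0.23133771, 0.07106404, 1.53001042]), array([ 1.14666171, -0.10783942,  1.13464209])]
brick quad [[381, 211], [383, 233], [300, 240], [298, 220]] 1868.5
[[0.514, -0.1601, 0.134], [0.4538, -0.165, 0.134], [0.43, 0.0578, 0.134], [0.4842, 0.0643, 0.134]]
(340, 205) [102  93  84] (340, 215) [144 129 105] (340, 220) [195 174 140] (340, 228) [196 176 141] (340, 234) [197 180 145] (340, 238) [153 134 106] (340, 242) [87 76 61] (340, 246) [108 100  92] (260, 230) [108  99  91] [ 14  40 108]
(350, 255) [105  97  93] [ 10  29 105]
(300, 190) [101  91  84] [ 12  43 101]
(240, 200) [135 127 122] [ 12  25 135]
(440, 200) [141 133 127] [ 13  25 141]
```

View pics/crop0.png

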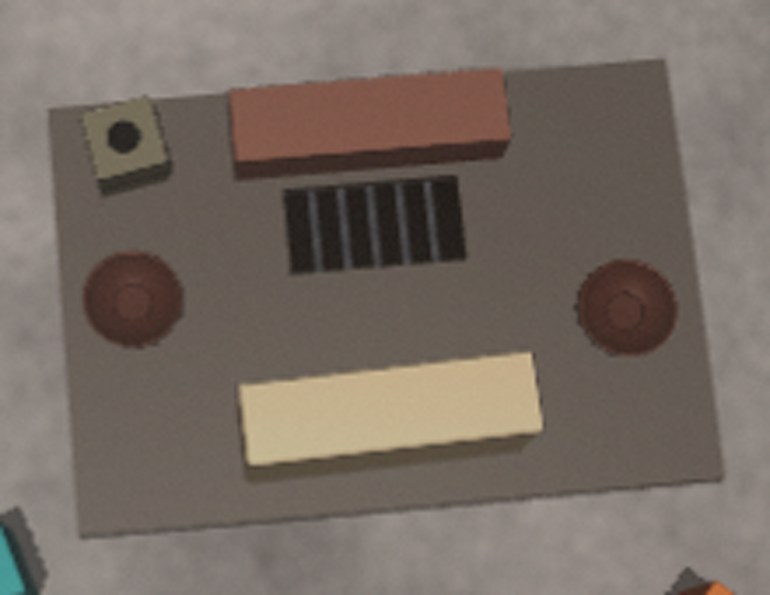

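Crop (3.5×, offset 230,110): brick top corners are at (240,384), (531,352), (543,431), (248,466). Vent corners are (284,189), (458,177), (466,260), (291,273), and the dishes are at (133,300) and (627,308).

```bash
python3 - <<'E'
from h import *
f=lambda P:(np.float64(P)+.5)/3.5-.5+np.array([230,110])
slab=cast("top",f([(49,109),(665,60),(722,479),(81,535)]),.02)[:,:2]
vent=cast("top",f([(284,189),(458,177),(466,260),(291,273)]),.02)[:,:2]
fence=cast("top",f([(230,90),(502,70),(509,141),(235,163)]),.077)[:,:2]
br=cast("top",f([(240,384),(531,352),(543,431),(248,466)]),.134)[:,:2]
L=np.array([(.18,.27),(.18,-.27),(-.19,-.27),(-.19,.27),(.09,.075),(.09,-.075),(.015,-.075),(.015,.075),(.164,.115),(.164,-.115),(.1,-.115),(.1,.115)])
W=np.r_[slab,vent,fence]
a=L-L.mean(0);b=W-W.mean(0);th=np.arctan2((a[:,0]*b[:,1]-a[:,1]*b[:,0]).sum(),(a*b).sum())
R=np.array([[np.cos(th),-np.sin(th)],[np.sin(th),np.cos(th)]]);t=W.mean(0)-R@L.mean(0)
print('hearth',t,th);print(((W-t)@R-L).round(4).tolist())
np.savez('hearth.npz',t=t,th=th,R=R)
print('brick in hearth',((br-t)@R).round(4).tolist(),'world',br.mean(0),'c',((br.mean(0)-t)@R))
d=br[0]-br[1]+br[3]-br[2];print('brick yaw',np.arctan2(-d[0],d[1]),np.linalg.norm(d)/2)
print('dish,h',((cast("top",f([(133,300),(627,308)]),.035)[:,:2]-t)@R).round(3).tolist(),'mould',((cast("top",f([(123,137)]),.075)[:,:2]-t)@R))
# scene view check of brick
m,hsv=sand(cv2.imread('pics/scene0.png')[:,:,::-1].copy());m[:,:150]=0;m[:170]=0;m[:,300:]=0;q,c=quad(m);print(q.tolist())
E
```

```text
hearth [ 0.59404651 -0.05373404] 0.10776111421310758
[[-0.0004, -0.0016], [0.0, 0.0011], [0.0015, 0.0025], [0.0012, -0.0034], [0.0005, -0.0014], [-0.0013, -0.0004], [0.0006, 0.001], [0.0018, -0.0005], [-0.001, -0.0014], [-0.0023, 0.0011], [-0.0003, 0.0029], [-0.0004, -0.0]]
brick in hearth [[-0.0948, 0.1284], [-0.0889, -0.0983], [-0.1512, -0.1004], [-0.1587, 0.1278]] world [ 0.46982115 -0.05272719] c [-0.12339648  0.01436178]
brick yaw 0.13714302940168202 0.22758757593447845
dish,h [[0.001, 0.208], [-0.04, -0.202]] mould [[0.1306106  0.20510954]]
[[270, 188], [205, 218], [196, 206], [262, 177]]
```

```bash
cat >> h.py <<'E'
from scipy.spatial.transform import Rotation as Ro
H=np.load('hearth.npz')
def goal(hx,hy,z,yaw):
    """tool units from current pose to hearth point, tool down with y at yaw"""
    o=arm.get_obs();q=o['tcp_rot'];Rt=Ro.from_quat([q[1],q[2],q[3],q[0]])
    p=np.r_[H['t']+H['R']@[hx,hy],z]
    s=Rt.inv().apply(p-o['eef_pos'])/.04
    G=Ro.from_matrix(np.c_[[-np.cos(yaw),-np.sin(yaw),0],[-np.sin(yaw),np.cos(yaw),0],[0,0,-1]])
    r=np.degrees((Rt.inv()*G).as_rotvec())/8
    print('t',o['time'],'hearth',((o['eef_pos'][:2]-H['t'])@H['R']).round(4),'z',o['eef_pos'][2].round(4),'F',o['ft_force'].round(1),'rows',s.round(2),r.round(2))
E
python3 -c "
from h import *
goal(-.205,.012,.2,.125)"
```

```text
t 0.1 hearth [-0.3112  0.5651] z 0.2033 F [ 0.7  0.1 -0.2] rows [ -9.48 -10.41   0.09] [-0.01 -0.   -4.05]
```

```bash
python3 -m pendant '[[-1,-1.1,0,0,0,-0.4],[-2,-2.2,0,0,0,-0.9],[-3,-3.3,0,0,0,-1.4],[-3.9,-4.3,0,0,0,-1.8],[-4.8,-5.3,0,0,0,-2.2],[-5.7,-6.3,0,0,0,-2.6],[-6.6,-7.3,0,0,0,-3],[-7.5,-8.2,0,0,0,-3.4]]' 85; python3 -c "
from h import *
goal(-.205,.012,.2,.125)"
```

```text
time: 0.9
eef_pos: [0.3412, 0.0905, 0.2039]
tcp_rot: [0.0, -0.018, 1.0, 0.0]
ft_force: [1.9, 0.5, 1.0]
grip_width: 0.996
gripper_force: 0.0
t 0.9 hearth [-0.2358  0.1706] z 0.2039 F [1.9 0.5 1. ] rows [-1.05 -3.9   0.1 ] [-0.    0.   -0.63]
```

```bash
python3 -m pendant '[[-0.4,-1,0,0,0,-0.2],[-0.7,-2,0,0,0,-0.4],[-1,-3,0,0,0,-0.6],[-1.05,-3.7,0.1,0,0,-0.63],[-1.05,-3.9,0.3,0,0,-0.63],[-1.05,-3.9,1.1,0,0,-0.63],[-1.05,-3.9,2,0,0,-0.63],[-1.05,-3.9,2.5,0,0,-0.63]]'; python3 - <<'E'
from h import *
goal(-.175,.012,.103,.125)
for n in("top","scene"):cv2.imwrite(f"pics/{n}1.png",arm.camera(n)[:,:,::-1])
a=cv2.imread('pics/top1.png')[100:300,200:470];b=cv2.imread('pics/scene1.png')[120:320,130:400]
cv2.imwrite('pics/b1.png',cv2.resize(np.vstack([a,b]),None,fx=1.5,fy=1.5))
E
```

```text
time: 1.7
eef_pos: [0.3871, -0.0607, 0.1013]
tcp_rot: [-0.002, -0.061, 0.998, 0.001]
ft_force: [-0.1, 0.4, -0.3]
grip_width: 0.996
gripper_force: 0.0
t 1.7 hearth [-0.2065  0.0154] z 0.1013 F [-0.1  0.4 -0.3] rows [-0.79 -0.1  -0.04] [ 0.02 -0.02 -0.02]
```

View pics/b1.png

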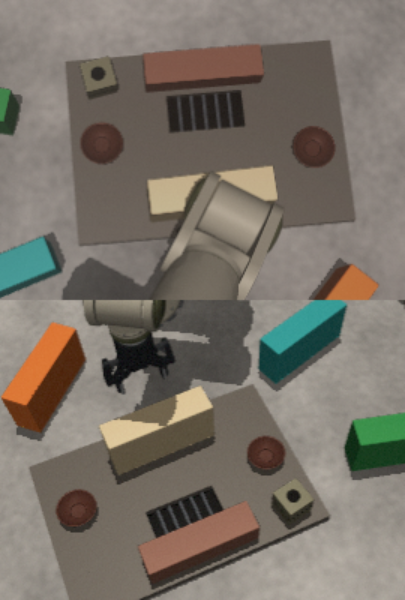

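The open gripper stands behind the brick with its closing line along the brick, nothing touching. Now tip it gently.

```bash
python3 -m pendant '[[-0.4,0,0,0,0,0],[-0.7,0,0,0,0,0],[-0.9,0,0,0,0,0],[-1.1,0,0,0,0,0],[-1.25,0,0,0,0,0],[-1.4,0,0,0,0,0],[-1.55,0,0,0,0,0],[-1.7,0,0,0,0,0]]'; python3 - <<'E'
from h import *
goal(-.12,.012,.103,.125)
cv2.imwrite("pics/scene2.png",cv2.resize(arm.camera("scene")[120:320,130:400,::-1],None,fx=1.5,fy=1.5))
E
```

```text
time: 2.6
eef_pos: [0.4565, -0.0537, 0.1038]
tcp_rot: [-0.0, -0.061, 0.998, 0.0]
ft_force: [-0.1, -0.3, -0.1]
grip_width: 0.996
gripper_force: 0.0
t 2.6 hearth [-0.1367  0.0148] z 0.1038 F [-0.1 -0.3 -0.1] rows [-0.42 -0.08  0.02] [ 0.   -0.   -0.02]
```

View pics/scene2.png

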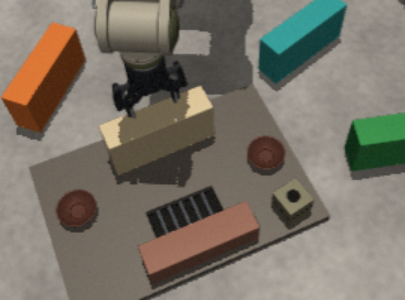

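The brick looks unmoved so far: its corners in the crop are still at about (100,126) and (213,92), and there is no force. Go on in small steps.

```bash
python3 -m pendant '[[-0.15,0,0,0,0,0],[-0.3,0,0,0,0,0],[-0.4,0,0,0,0,0]]'; python3 - <<'E'
from h import *
goal(-.12,.012,.103,.125)
im=arm.camera("scene")
for k,i in(("0",cv2.imread('pics/scene0.png')[:,:,::-1].copy()),("now",im)):
    m,_=sand(i);m[:,:150]=0;m[:165]=0;m[:,300:]=0;m[240:]=0;ys,xs=np.nonzero(m);print(k,[cv2.boundingRect(m)],xs.mean(),ys.mean(),len(xs))
cv2.imwrite("pics/scene3.png",cv2.resize(im[140:260,170:310,::-1],None,fx=4,fy=4))
E
```

```text
time: 2.95
eef_pos: [0.4725, -0.0518, 0.1038]
tcp_rot: [0.0, -0.061, 0.998, 0.0]
ft_force: [0.1, 0.0, -0.2]
grip_width: 0.993
gripper_force: 0.0
t 2.95 hearth [-0.1206  0.015 ] z 0.1038 F [ 0.1  0.  -0.2] rows [-0.01 -0.08  0.02] [ 0.    0.   -0.02]
0 [(196, 177, 75, 42)] 232.7457757296467 197.6520737327189 1302
now [(196, 178, 75, 41)] 230.11134903640257 198.4946466809422 467
```

View pics/scene3.png

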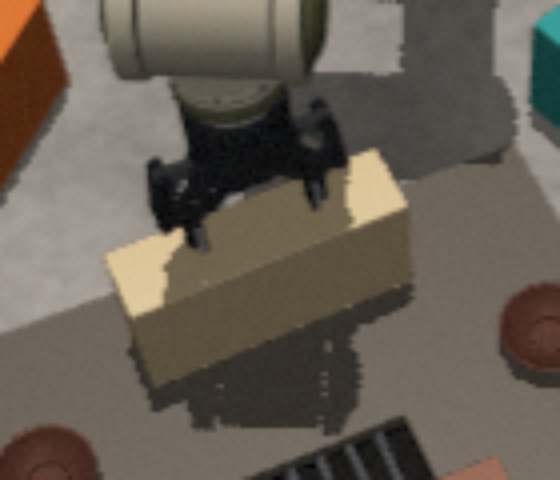

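Fingertips at about (219.5,201) and (249.5,191) are in front of the top face, so they may be above it. Check their height.

```bash
python3 - <<'E'
from h import *
for z in(.1,.117,.134,.15):
    print(z,((cast("scene",[(219.5,201),(249.5,191)],z)[:,:2]-H['t'])@H['R']).round(4).tolist())
o=arm.get_obs();p=o['eef_pos'];yv=np.r_[H['R']@[0,1],0]
for dz in(0,.013,.03):
    print(dz,proj("scene",[p+yv*.048+[0,0,dz],p-yv*.048+[0,0,dz]]).round(1).tolist())
# brick top corners in scene at z=.134 
g=lambda P:(np.float64(P)+.5)/4-.5+np.array([170,140])
c=g([(377,150),(408,207),(134,318),(106,256)])
for z in(.12,.134):print('brick',z,((cast("scene",c,z)[:,:2]-H['t'])@H['R']).round(4).tolist())
E
```

```text
0.1 [[-0.148, -0.0289], [-0.1443, 0.0716]]
0.117 [[-0.1366, -0.0303], [-0.133, 0.0685]]
0.134 [[-0.1253, -0.0317], [-0.1217, 0.0655]]
0.15 [[-0.1146, -0.033], [-0.1111, 0.0626]]
0 [[249.7, 197.0], [221.0, 207.6]]
0.013 [[249.3, 194.7], [220.4, 205.4]]
0.03 [[248.9, 191.7], [219.6, 202.4]]
brick 0.12 [[-0.1621, 0.1301], [-0.1009, 0.1309], [-0.0935, -0.097], [-0.1554, -0.0996]]
brick 0.134 [[-0.1524, 0.1267], [-0.092, 0.1275], [-0.0848, -0.0973], [-0.1458, -0.0998]]
```

The wide-open tips stand about 30 mm behind the TCP, just above the brick. Back off, narrow the fingers to 40 mm and lower a little.

```bash
python3 -m pendant '[[0.2,0,-0.4,0,0,0],[1,0,-0.4,0,0,0],[2,0,-0.4,0,0,0],[2.1,0,-0.2,0,0,0],[2.1,0,0.2,0,0,0],[2.1,0,0.3,0,0,0],[2.1,0,0.3,0,0,0]]'; python3 -m pendant '[[0,0,0,0,0,0],[0,0,0,0,0,0],[0,0,0,0,0,0],[0,0,0,0,0,0]]' 40; python3 - <<'E'
from h import *
goal(-.17,.015,.092,.125)
im=arm.camera("scene")
cv2.imwrite("pics/scene4.png",cv2.resize(im[130:250,170:310,::-1],None,fx=4,fy=4))
E
```

```text
time: 3.7
eef_pos: [0.3888, -0.062, 0.0915]
tcp_rot: [-0.0, -0.061, 0.998, 0.0]
ft_force: [-0.4, -0.3, 0.2]
grip_width: 1.001
gripper_force: 0.0
time: 4.1
eef_pos: [0.3888, -0.0621, 0.092]
tcp_rot: [0.0, -0.061, 0.998, -0.0]
ft_force: [-0.6, 0.2, 0.6]
grip_width: 0.472
gripper_force: 0.0
t 4.1 hearth [-0.205   0.0138] z 0.092 F [-0.6  0.2  0.6] rows [-0.87  0.02  0.  ] [-0.    0.   -0.02]
```

View pics/scene4.png

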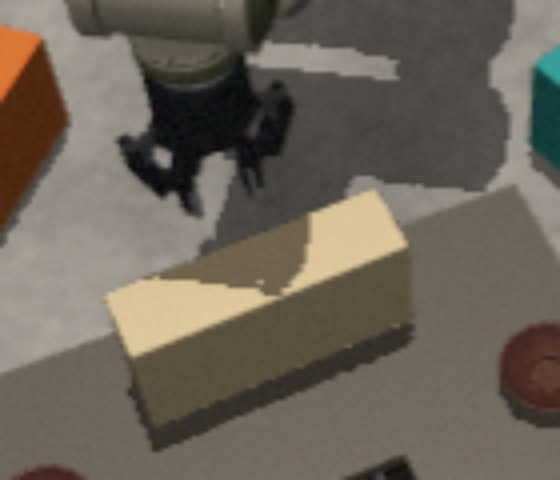

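Brick still in place. The fingers are at 40 mm behind it, with tips at about (195,212) and (258,190) in the crop. Push.

```bash
python3 -m pendant '[[-0.4,0,0,0,0,0],[-0.7,0,0,0,0,0],[-0.9,0,0,0,0,0],[-1.05,0,0,0,0,0],[-1.2,0,0,0,0,0],[-1.35,0,0,0,0,0],[-1.5,0,0,0,0,0]]'; python3 - <<'E'
from h import *
goal(-.12,.015,.092,.125)
m,_=sand(arm.camera("scene"));m[:,:150]=0;m[:165]=0;m[:,300:]=0;m[240:]=0;print(cv2.boundingRect(m))
E
```

```text
time: 4.85
eef_pos: [0.4485, -0.0547, 0.0919]
tcp_rot: [-0.0, -0.061, 0.998, 0.0]
ft_force: [-2.5, 0.5, 2.4]
grip_width: 0.465
gripper_force: 1.5
t 4.85 hearth [-0.1448  0.0147] z 0.0919 F [-2.5  0.5  2.4] rows [-0.62 -0.   -0.  ] [ 0.   -0.   -0.02]
(198, 181, 77, 44)
```

```bash
python3 -m pendant '[[-0.15,0,0,0,0,0],[-0.3,0,0,0,0,0],[-0.45,0,0,0,0,0],[-0.55,0,0,0,0,0],[-0.65,0,0,0,0,0],[-0.72,0,0,0,0,0]]'; python3 - <<'E'
from h import *
goal(-.12,.015,.092,.125)
m,_=sand(arm.camera("scene"));m[:,:150]=0;m[:165]=0;m[:,300:]=0;m[240:]=0;print(cv2.boundingRect(m))
E
```

```text
time: 5.5
eef_pos: [0.4772, -0.0512, 0.0917]
tcp_rot: [0.0, -0.061, 0.998, 0.0]
ft_force: [1.0, -0.7, 1.0]
grip_width: 0.469
gripper_force: 0.0
t 5.5 hearth [-0.1159  0.0151] z 0.0917 F [ 1.  -0.7  1. ] rows [ 0.1  -0.   -0.01] [-0.    0.   -0.02]
(202, 190, 77, 46)
```

Force gone: it is probably falling or has fallen. Back off and look.

```bash
python3 -m pendant '[[0,0,0,0,0,0],[0.3,0,0,0,0,0],[0.6,0,0,0,0,0],[0.8,0,0,0,0,0],[0.8,0,0,0,0,0],[0.8,0,0,0,0,0]]' 85; python3 - <<'E'
from h import *
goal(-.13,.015,.03,.11)
for n in("top","scene"):cv2.imwrite(f"pics/{n}5.png",arm.camera(n)[:,:,::-1])
a=cv2.imread('pics/top5.png')[110:280,230:450];b=cv2.imread('pics/scene5.png')[150:320,150:370]
cv2.imwrite('pics/b5.png',np.hstack([cv2.resize(i,None,fx=1.8,fy=1.8,interpolation=cv2.INTER_CUBIC) for i in(a,b)]))
E
```

```text
time: 6.15
eef_pos: [0.4453, -0.0553, 0.092]
tcp_rot: [0.0, -0.061, 0.998, -0.0]
ft_force: [0.1, 0.6, 0.6]
grip_width: 0.996
gripper_force: 0.0
t 6.15 hearth [-0.148   0.0145] z 0.092 F [0.1 0.6 0.6] rows [-0.45  0.01  1.55] [-0.    0.    0.08]
```

View pics/b5.png

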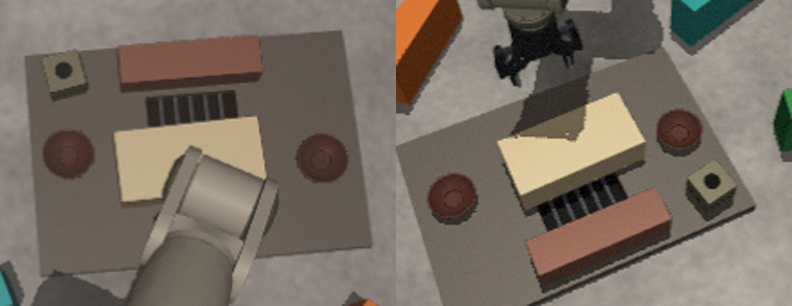

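The brick has fallen flat, and the dishes and mould are untouched. Top-crop brick corners are (114,130), (258,116), (121,202); scene-crop corners are (498,143), (616,94), (644,138), (523,195).

```bash
python3 - <<'E'
from h import *
f=lambda P,o:(np.float64(P)+.5)/1.8-.5+np.array(o)
A=cast("top",f([(114,130),(258,116),(121,202)],[230,110]),.084)
B=cast("scene",f([(102,143),(220,94),(248,138),(127,195)],[150,150]),.084)
for X in(A,B):print(((X[:,:2]-H['t'])@H['R']).round(4).tolist())
E
python3 -m pendant '[[0.3,0,0,0,0,0],[0.3,0,0.5,0,0,0.04],[0.3,0,1,0,0,0.08],[0.3,0,1.3,0,0,0.08],[0.3,0,1.4,0,0,0.08],[0.3,0,1.4,0,0,0.08]]' 60; python3 -c "
from h import *
goal(-.1,.015,.035,.11)"
```

```text
[[0.0225, 0.1322], [0.0261, -0.0966], [-0.0929, 0.1312]]
[[-0.0777, -0.0983], [-0.0856, 0.1244], [0.0162, 0.1326], [0.0313, -0.0914]]
time: 6.85
eef_pos: [0.4332, -0.0565, 0.0356]
tcp_rot: [-0.0, -0.055, 0.998, 0.0]
ft_force: [0.2, 0.4, 0.7]
grip_width: 0.702
gripper_force: 0.0
t 6.85 hearth [-0.1602  0.0145] z 0.0356 F [0.2 0.4 0.7] rows [-1.51  0.01  0.01] [ 0.   -0.    0.01]
```

```bash
python3 -m pendant '[[-0.6,0,0,0,0,0],[-1.1,0,0,0,0,0],[-1.4,0,0,0,0,0],[-1.6,0,0,0,0,0],[-1.8,0,0,0,0,0],[-2,0,0,0,0,0],[-2.2,0,0,0,0,0],[-2.4,0,0,0,0,0]]'; python3 -m pendant '[[-0.2,0,0,0,0,0],[-0.4,0,0,0,0,0],[-0.55,0,0,0,0,0],[-0.65,0,0,0,0,0],[-0.65,0,0,0,0,0]]'; python3 - <<'E'
from h import *
goal(-.025,.015,.035,.11)
im=arm.camera("scene")
cv2.imwrite("pics/scene6.png",cv2.resize(im[170:320,150:350,::-1],None,fx=4,fy=4,interpolation=cv2.INTER_CUBIC))
E
```

```text
time: 7.65
eef_pos: [0.5278, -0.0459, 0.0362]
tcp_rot: [-0.001, -0.055, 0.998, 0.0]
ft_force: [-7.1, -1.4, 4.9]
grip_width: 0.701
gripper_force: 3.3
time: 8.15
eef_pos: [0.5543, -0.0431, 0.0361]
tcp_rot: [-0.0, -0.055, 0.998, 0.0]
ft_force: [-1.4, 0.1, 0.8]
grip_width: 0.705
gripper_force: 1.0
t 8.15 hearth [-0.0384  0.0149] z 0.0361 F [-1.4  0.1  0.8] rows [-0.34  0.    0.03] [ 0.   -0.    0.01]
```

View pics/scene6.png

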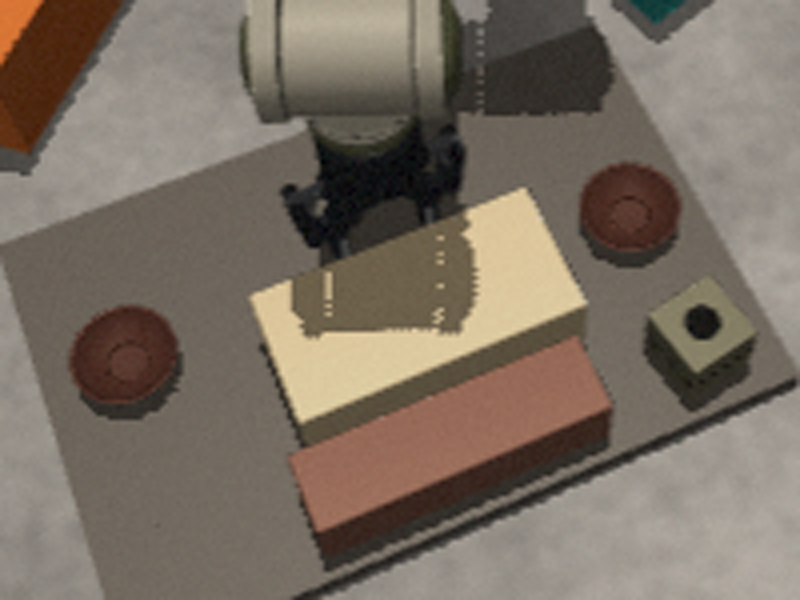

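Brick is close to and parallel with the fence: front edge (303,425)-(585,305), fence edge (290,457)-(575,338). Close the last gap in small steps.

```bash
python3 -m pendant '[[-0.08,0,0,0,0,0],[-0.16,0,0,0,0,0],[-0.22,0,0,0,0,0],[-0.25,0,0,0,0,0]]'; python3 -m pendant '[[-0.04,0,0,0,0,0],[-0.08,0,0,0,0,0],[-0.08,0,0,0,0,0]]'; python3 - <<'E'
from h import *
goal(-.025,.015,.035,.11)
E
```

```text
time: 8.6
eef_pos: [0.5635, -0.0421, 0.0362]
tcp_rot: [-0.001, -0.055, 0.998, 0.0]
ft_force: [-8.1, -0.6, 5.0]
grip_width: 0.7
gripper_force: 3.9
time: 8.9
eef_pos: [0.5668, -0.0417, 0.0361]
tcp_rot: [-0.001, -0.055, 0.998, 0.0]
ft_force: [-5.0, -0.9, 3.9]
grip_width: 0.705
gripper_force: 2.8
t 8.9 hearth [-0.0258  0.0149] z 0.0361 F [-5.  -0.9  3.9] rows [-0.02  0.    0.03] [ 0.   -0.01  0.01]
```

```bash
python3 -m pendant '[[-0.05,0,0,0,0,0],[-0.05,0,0,0,0,0]]'|grep -E "eef|ft"; python3 -m pendant '[[-0.05,0,0,0,0,0],[-0.05,0,0,0,0,0]]'|grep -E "eef|ft"; python3 -m pendant '[[-0.05,0,0,0,0,0],[-0.05,0,0,0,0,0]]'|grep -E "eef|ft"
```

```text
eef_pos: [0.5688, -0.0415, 0.0361]
ft_force: [-6.0, 0.1, 4.0]
eef_pos: [0.5689, -0.0413, 0.0361]
ft_force: [-15.9, -2.0, 11.3]
eef_pos: [0.5688, -0.0413, 0.0361]
ft_force: [-28.5, -3.6, 19.4]
```

Force rises with no motion: it's seated. Withdraw and check.

```bash
python3 -m pendant '[[0.2,0,0,0,0,0],[0.7,0,0,0,0,0],[1.4,0,0,0,0,0],[1.8,0,-0.5,0,0,0],[2.2,0,-1.4,0,0,0],[2.6,0,-2.4,0,0,0],[3.4,0,-3,0,0,0],[4,0,-3,0,0,0]]'; python3 -m pendant '[[0.4,1,-0.3,0,0,0],[0.4,2,-0.3,0,0,0],[0.4,3,-0.3,0,0,0],[0.4,4,-0.3,0,0,0],[0.4,5,-0.3,0,0,0],[0.4,5,-0.3,0,0,0]]'; python3 - <<'E'
from h import *
for n in("top","scene"):cv2.imwrite(f"pics/{n}7.png",arm.camera(n)[:,:,::-1])
a=cv2.imread('pics/top7.png')[110:280,230:450];b=cv2.imread('pics/scene7.png')[160:330,150:370]
cv2.imwrite('pics/b7.png',np.hstack([cv2.resize(i,None,fx=1.8,fy=1.8,interpolation=cv2.INTER_CUBIC) for i in(a,b)]))
m,_=sand(cv2.imread('pics/top7.png')[:,:,::-1].copy());m[:,:250]=0;m[:,450:]=0
q,c=quad(m);print(q.tolist(),((cast("top",q,.084)[:,:2]-H['t'])@H['R']).round(4).tolist())
E
```

```text
time: 10.3
eef_pos: [0.4148, -0.0593, 0.1589]
tcp_rot: [0.003, -0.055, 0.998, -0.002]
ft_force: [0.5, -1.2, -0.5]
grip_width: 0.702
gripper_force: 0.0
time: 10.9
eef_pos: [0.3757, 0.1417, 0.1682]
tcp_rot: [0.001, -0.058, 0.998, 0.0]
ft_force: [-0.3, -0.1, 0.0]
grip_width: 0.704
gripper_force: 0.0
[[370, 150], [374, 187], [295, 193], [293, 156]] [[0.0985, -0.0962], [-0.0113, -0.0947], [-0.0098, 0.1296], [0.099, 0.126]]
```

View pics/b7.png

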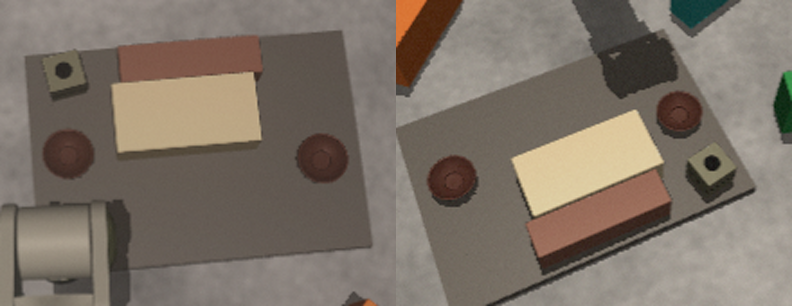

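The brick lies flat and snug: centre about (44, 16) mm in hearth, square, vent covered, nothing else moved, arm clear.

```bash
python3 -c "
from plant import arm
print(arm.hand_in())"
```

```text
the job is handed in; nothing more can be done
None
```

The job is handed in (no verdict was returned): the firebrick was tipped flat towards the vent and pushed square against the fixed brick, measured centre about (44, 16) mm in hearth, covering the vent, with dishes and mould block not visibly moved and the arm clear.

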